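# Blow the sanding block clean at full power

## Robot

A 6-joint arm with a two-finger parallel gripper is mounted at the origin on the work surface; the furniture and walls round the work are solid. World frame = base frame: x ahead of the robot, y to its left, z up, the work surface at z = 0. Lengths are in mm, angles in rad, forces in N, time in s.
With the tool pointing down it reaches from about 250 to 800 mm from the base axis. Payload 8.5 kg.
Tool frame: the origin (TCP) lies at the very end of the fingers, on their centre line; the grasp point (between the pads) lies 19 mm behind it; z points along the fingers, y is the direction in which the jaws open and shut (so a half turn about z gives the same grasp; the last joint's range is limited). The gripper opens to 85 mm and grips with 20 to 120 N. Pads are 22 mm wide; open, the fingers measure 114 mm over their backs; the gripper's body (76 mm by 85 mm) begins 54 mm behind the grasp point. The pads swing forward as they close: fully open they stand 13 mm farther back than shut.
Start: joints at [1.115, 0.238, -0.013, 1.319, 0, 1.571], TCP at [231.074, 471.364, 231.276] pointing down, gripper open.
Joint ranges: [-2.66, 2.66], [-1.03, 1.9], [-1.14, 1.46], [-1.82, 2.27], [-1.45, 1.34], [-3.14, 3.14]. Speed limits (rad/s): [2.22, 2.22, 2.79, 3.14, 3.14, 3.14].

## Interface

Orientations are given as a rotation vector (axis times angle).
In Python, from plant import env gives the robot as it stands. The module is installed in compiled form; this text tells all that it offers.
- The arm moves only by the tool step_arm, never from a script. Its argument "moves" is a list of rows, each an object of numbers: "gripper": the closure, from -1 (fully open) to 1 (shut), so that 0 is half open; "x", "y", "z": the shift along the tool's x, y, z in m; "turn": the turn about the tool's z in degrees. In form: [{"gripper": .., "x": .., "y": .., "z": .., "turn": ..}, ...]. A call has 1 to 5 rows; each row shifts and turns the commanded pose from where the row before left it, along the tool's axes as they then stand; what a row does not reach is not made up. A row lasts 1/8 s, in which the tool goes at most 62.5 mm and 10.7 degrees, less where a joint would pass 70% of its speed; a pose out of reach is approached as far as the arm can. A call is refused whole if a number of a shift passes 0.0625 or a number of a turn 10.7, either way. A call with a gripper value outside its range is refused whole. The fingers move at their own pace and stop on an object; "force" is the grip in N (left out, the last holds). Time passes only in rows, so rows that do not move let the fingers close. It gives the time, the measured TCP pose, the force and the opening at its end, in the units of the state.
- env.state(): the state, without advancing time (a new reading comes with each control period).
- env.capture(name): name is "side" or "top" or "wrist"; returns a dict with "pixels" (400x640x3 uint8, red, green, blue), "fovy" (degrees; the focal length in pixels is half the picture's height over the tangent of half this angle, whatever the lens; pixels are square), "cx", "cy" (the principal point, pixels), "extrinsics" (4x4, takes a point from world to camera coordinates); the wrist camera has in their place "hand_eye" (4x4, takes a point from camera to tool coordinates, whose origin is the TCP and whose axes are the flange's). Camera axes: x right, y down, z forward; pixel columns grow to the right and rows downward; lengths in mm; the calibration is good to about 2 mm. A picture is of the moment at which its call begins: read the wrist's pose just before it. There is no depth.
- env.job_done(): hands the job in, once; it reports no verdict.
The state is a dict: "clock": time; "joint_pos": joint angles; "joint_vel": joint speeds; "joint_efforts": joint torques, N m; "eef_pos": TCP position; "eef_rot": TCP orientation; "contact_force": force on the tool from outside, world axes, zero at the start; "moment": the same for the moment, N m; "width": finger opening in mm.
Only numpy, scipy, OpenCV 4.12 (cv2) and the standard library are available. Lean on these libraries where they do the work, as an engineer would, in place of code of your own. Each camera call takes 0.05 s, during which the arm holds its last target.

## Task

Lay the air duster flat in the wooden rest with its nozzle pointing at the sanding block, and let go of it; its trigger must not go into the second stage on the way there. Then take it anew by handle and trigger and squeeze the trigger past the first-stage pressure point fully into the second stage, keep it there for about a second, and let go, so that the trigger springs back and the duster stays lying in the rest. Do not push about the sanding block, the thread spool or the wax block.

Things in the scene. Friction and masses are not known exactly. Their poses are not given: they have to be found in the camera images.
- duster: Pistol-shaped cordless air duster, grey and black plastic, 0.42 kg, 180x146x36 mm, lying flat on its side. Origin: on the underside, below the barrel's centre line. x along the barrel to the nozzle, z up, handle to -y. Barrel: x -50..90 mm, y -20..20, 36 high; then a slim steel nozzle to x = 130. Handle: x -40..-10, y -20..-105, z 2..34. Battery foot: x -53..9, y -103..-126, 36 high.
- barrel_grip (a point): Where to grip the duster across its barrel to carry it (40 mm wide, along duster y), clear of the trigger: at (45, 0, 18) mm in the duster's frame. The centre of mass lies about 25 mm behind it and 15 mm toward the handle, so grip firmly (about 60 N).
- nozzle_tip (a point): The tip of the duster's nozzle, at (130, 0, 18) mm in the duster's frame.
- handle_grip (a point): Middle of the handle's width, level with the trigger, at (-25, -45, 18) mm in the duster's frame. Here, along duster x, handle and trigger together measure 52 mm from the handle's back (x = -40 mm) to the free trigger's face, 45 mm with the first stage taken up, 38 mm with the second fully in.
- trigger_face (a point): Middle of the trigger's front face, at (12, -45, 18) mm in the duster's frame when free. The face is 38 mm (y) by 26 mm (z) and slides straight toward the handle (duster -x), 14 mm in all: 7 mm in each stage.
- first_stage (a joint): Travel of the trigger's first stage in m: 0 free, 0.007 taken up, where the pressure point is felt. Soft spring: starts to move at 2 N, taken up at 5 N; springs back by itself.
- second_stage (a joint): Travel of the trigger's second stage in m, added to the first: 0 until the squeeze exceeds 10 N, 0.007 fully in at 14 N; springs back by itself. Friction can take up part of the grip, so set it to about 40 N. Centre the fingers about the squeezed span (duster x about -21 mm), lest they shove the duster.
- rest: Fixed plywood plate, 8 mm thick. Origin: on the desk, right below the origin of a duster lying properly in the rest; their axes then coincide, the duster's underside at z = 8 mm. Plate: x -65..135 mm, y -140..32; ahead of it a block tray to x = 196, y -52..52, 10 mm rim. Stops 20 mm high: posts beside the barrel's front (x 72..86, inner faces y = -25 and 25) and others (see point aim).
- aim (a point): Where the nozzle tip belongs: at (130, 0, 26) mm in the frame of the rest. The rest's other stops, in that frame: tail stop behind the barrel (face x = -56 mm, y -15..15), post at the barrel's tail (x -51..-37, face y = 25), bar beyond the battery foot (x -45..-5, face y = -131). Play: 5 mm to each side, 6 mm to the rear; nothing stops the duster forward.
- sanding_block: Brown cork sanding block, 41x76x25 mm, 0.06 kg, lying loose in the tray of the rest, about 16 mm ahead of where the nozzle tip belongs. Origin: centre of its underside; long side along y. To be left alone.
- thread_spool: Bystander: upright spool of white thread, 44 mm across, 52 mm high, near the back of the desk; its axis stands at (-4, 17) mm from the origin.
- wax_block: Bystander: yellow block of wax, 35x55x18 mm, lying to the left, beyond the wooden tool box. Origin: centre of its underside.

How it is judged:
By the outcome, as a careful person would: the job done as asked, in the order asked, and still so for the second after the job is handed in, with the robot touching nothing.
It also fails if it takes over 54 s, if anything falls off the work surface, if the arm or the gripper's body presses on something with over 40 N, if the wrist force passes 120 N, or if a joint passes its speed limit or range.

## Working session

There is one attempt and no reset: what is moved stays moved. The work goes in short steps, Python scripts to look and compute and a tool call to move; the robot and the scene stay as the last step left them, time stands still between calls to the robot, and variables do not carry over. Pictures are saved under pics/ and viewed, and the job is handed in when it is done.

Besides the shell and the picture viewer there is one more tool, called as name(argument=value, ...), one argument or row to a line, values as JSON. step_arm: Moves the arm, as the interface text tells. Its arguments: {"type":"object","properties":{"moves":{"type":"array","items":{"type":"object","properties":{"gripper":{"type":"number"},"x":{"type":"number"},"y":{"type":"number"},"z":{"type":"number"},"turn":{"type":"number"}}}},"force":{"type":"number"}},"required":["moves"]}

```bash
mkdir -p pics
cat > h.py <<'E'
import numpy as np,cv2
from plant import env
def snap(n,f):
    c=env.capture(n); cv2.imwrite('pics/'+f+'.png',c['pixels'][:,:,::-1]); 
    np.savez('pics/'+f+'.npz',**{k:v for k,v in c.items()}); return c
E
python3 - <<'E'
from h import *
s=env.state(); print(s)
for n in ['side','top','wrist']:
    c=snap(n,n+'1'); print(n,{k:v for k,v in c.items() if k!='pixels'})
E
```

```text
{'clock': 0.0, 'joint_pos': array([ 1.11498492e+00,  2.38789664e-01, -1.42560560e-02,  1.31918468e+00,
        3.18911059e-05,  1.57076517e+00]), 'joint_vel': array([ 3.33344770e-04, -1.02247530e-03,  5.55825149e-04, -5.28451314e-05,
       -5.44554055e-04, -1.10019248e-03]), 'joint_efforts': array([-2.29502757e-04, -5.38780475e+01,  3.46439016e+01,  1.83747977e-02,
       -1.30402414e-04, -2.46402135e-05]), 'eef_pos': array([230.91113551, 471.03607432, 230.67225514]), 'eef_rot': array([-7.09676744e-01, -3.06002084e+00,  2.18281839e-03]), 'contact_force': array([-0.29857092,  0.34312682,  0.48031547]), 'moment': array([ 0.00341219, -0.00075409,  0.03489058]), 'width': 85.06304767394987}
side {'fovy': 48.94251974270131, 'cx': 318.1112438269713, 'cy': 199.42814273863215, 'extrinsics': array([[ 9.75495361e-01, -2.19944691e-01,  5.75611365e-03,
        -5.11913486e+02],
       [-8.93329528e-02, -4.19845265e-01, -9.03188561e-01,
         1.14929819e+02],
       [ 2.01068206e-01,  8.80542041e-01, -4.29205417e-01,
         1.00700554e+03],
       [ 0.00000000e+00,  0.00000000e+00,  0.000000
[... 215 characters left out ...]
01],
       [-9.96633959e-01,  2.17090005e-02, -7.90535910e-02,
         5.56202379e+02],
       [ 7.85016760e-02, -2.51976513e-02, -9.96595487e-01,
         1.16761422e+03],
       [ 0.00000000e+00,  0.00000000e+00,  0.00000000e+00,
         1.00000000e+00]])}
wrist {'fovy': 71.05028292805255, 'cx': 322.6844933850943, 'cy': 200.66099599329422, 'hand_eye': array([[-1.14599116e-03, -9.61840866e-01, -2.73607081e-01,
         6.92170334e+01],
       [ 9.99999250e-01, -1.22055045e-03,  1.02281727e-04,
         4.52809414e-01],
       [-4.32329992e-04, -2.73606759e-01,  9.61841543e-01,
        -1.42676328e+02],
       [ 0.00000000e+00,  0.00000000e+00,  0.00000000e+00,
         1.00000000e+00]])}
```

View pics/top1.png

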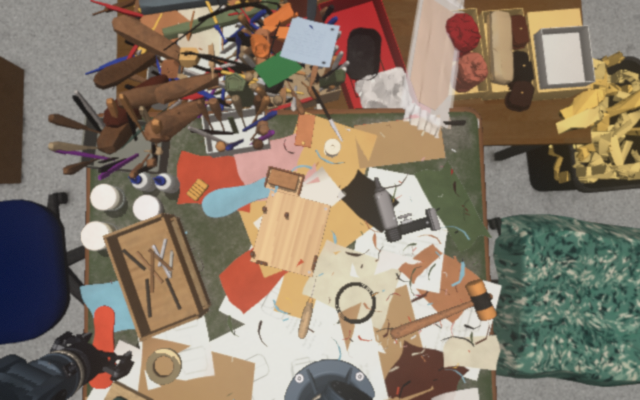

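View pics/side1.png

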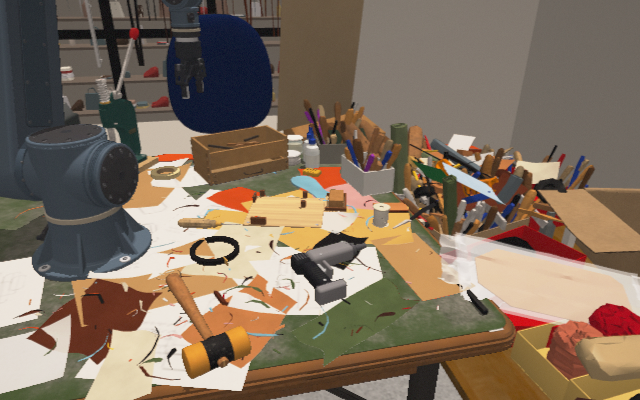

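View pics/wrist1.png

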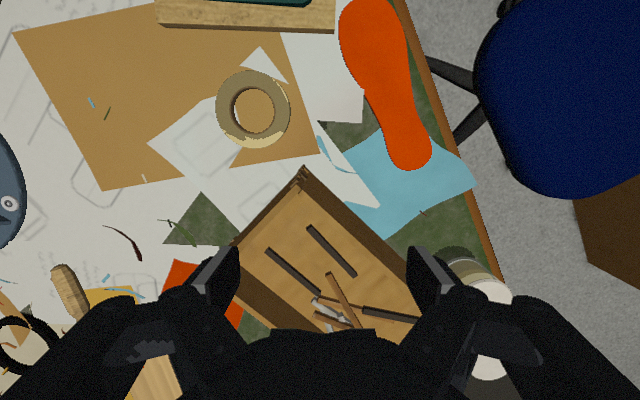

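```bash
cat >> h.py <<'E'
def ray(c,u,v,z):
    H,W=c['pixels'].shape[:2]; f=H/2/np.tan(np.radians(float(c['fovy'])/2))
    d=np.array([(u-c['cx'])/f,(v-c['cy'])/f,1]); T=c['extrinsics']; R=T[:3,:3]; o=-R.T@T[:3,3]; d=R.T@d
    return o+d*(z-o[2])/d[2]
def proj(c,P):
    f=400/2/np.tan(np.radians(float(c['fovy'])/2)); P=np.atleast_2d(P); q=P@c['extrinsics'][:3,:3].T+c['extrinsics'][:3,3]
    return np.c_[c['cx']+f*q[:,0]/q[:,2],c['cy']+f*q[:,1]/q[:,2]]
E
python3 - <<'E'
from h import *
c=cv2.imread('pics/top1.png')
cv2.imwrite('pics/topz.png',cv2.resize(c[130:290,240:450],None,fx=3.7,fy=3.7,interpolation=cv2.INTER_CUBIC))
c=cv2.imread('pics/side1.png')
cv2.imwrite('pics/sidez.png',cv2.resize(c[165:315,230:420],None,fx=4,fy=4,interpolation=cv2.INTER_CUBIC))
E
```

```text
(no output)
```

View pics/topz.png

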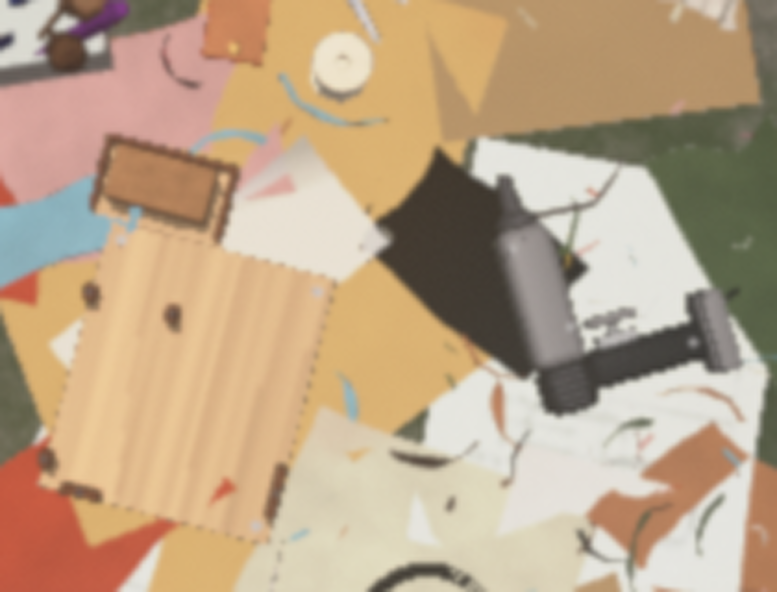

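View pics/sidez.png

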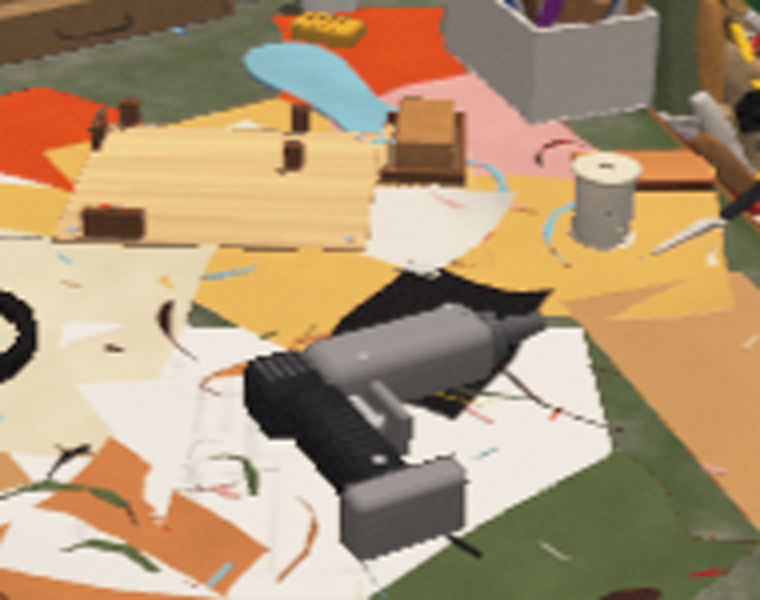

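```bash
cat >> h.py <<'E'
from scipy.optimize import least_squares
def place(p,L):
    L=np.atleast_2d(np.array(L,float)); c,s=np.cos(p[2]),np.sin(p[2])
    return np.c_[p[0]+c*L[:,0]-s*L[:,1],p[1]+s*L[:,0]+c*L[:,1],L[:,2]]
def load(f): return dict(np.load('pics/'+f+'.npz'))
def fit(obs,p0):  # obs: list of (cam, local pts, pix)
    r=lambda p: np.concatenate([(proj(c,place(p,L))-np.array(x)).ravel() for c,L,x in obs])
    s=least_squares(r,p0,loss='soft_l1'); return s.x,r(s.x)
def box(x0,x1,y0,y1,z0,z1):
    return [((a[0],a[1],a[2]),(b[0],b[1],b[2])) for a in [(x,y,z) for x in(x0,x1) for y in (y0,y1) for z in (z0,z1)] for b in [(x,y,z) for x in(x0,x1) for y in (y0,y1) for z in (z0,z1)] if sum(i!=j for i,j in zip(a,b))==1 and a<b]
DUST=box(-50,90,-20,20,0,36)+box(-40,-10,-105,-20,2,34)+box(-53,9,-126,-103,0,36)+[((90,0,18),(130,0,18))]+box(-2,12,-64,-26,5,31)
REST=box(-65,135,-140,32,0,8)+box(72,86,25,35,8,28)+box(72,86,-35,-25,8,28)+box(-45,-5,-141,-131,8,28)+box(-66,-56,-15,15,8,28)+box(-51,-37,25,35,8,28)
def draw(im,c,p,segs,col,dz=0,S=4,o=(0,0)):
    for a,b in segs:
        q=proj(c,place(p,[a,b])+[0,0,dz]); q=((q-o+.5)*S-.5)
        cv2.line(im,tuple(int(round(t)) for t in q[0]),tuple(int(round(t)) for t in q[1]),col,1,cv2.LINE_AA)
E
cat > f1.py <<'E'
from h import *
t=load('top1');s=load('side1')
T=lambda u,v:((u+.5)/3.7-.5+240,(v+.5)/3.7-.5+130)
S=lambda u,v:((u+.5)/4-.5+230,(v+.5)/4-.5+165)
rp,r=fit([(t,[(135,-140,8),(-65,-140,8),(-65,32,8)],[T(335,281),T(268,541),T(38,485)]),
 (s,[(135,-140,8),(-65,-140,8)],[S(368,245),S(53,240)])],[500,50,0]); print(rp,r.round(1))
dp,r=fit([(t,[(130,0,18),(9,-103,36),(9,-126,36),(-53,-126,36),(-53,-103,36)],[T(503,177),T(687,294),T(722,288),T(741,366),T(708,372)]),
 (s,[(130,0,18),(-53,-126,0)],[S(547,322),S(345,558)])],[500,-150,0]); print(dp,r.round(1))
np.save('rp',rp);np.save('dp',dp)
for n,c,o,wh,k in (('top',t,(240,130),(210,160),3.7),('side',s,(230,165),(190,150),4)):
    im=c['pixels'][o[1]:o[1]+wh[1],o[0]:o[0]+wh[0],::-1]; im=cv2.resize(im,None,fx=k,fy=k,interpolation=cv2.INTER_CUBIC).copy()
    draw(im,c,rp,REST,(255,0,0),0,k,o); draw(im,c,dp,DUST,(0,0,255),0,k,o); cv2.imwrite(f'pics/ov_{n}.png',im)
E
python3 f1.py
```

```text
[ 438.73103901  155.93960549 -119.65271539] [ 0.3 -1.4  0.1  0.9 -0.3  0.1  0.3  0.2 -0.3 -0.8]
[ 4.78990363e+02 -1.66454925e+02  2.19507218e-01] [-0.2 -2.2  0.1  0.2 -1.1 -0.2 -0.1  1.5  0.5  1.9 -0.1 -0.6  1.1  1.1]
```

View pics/ov_top.png

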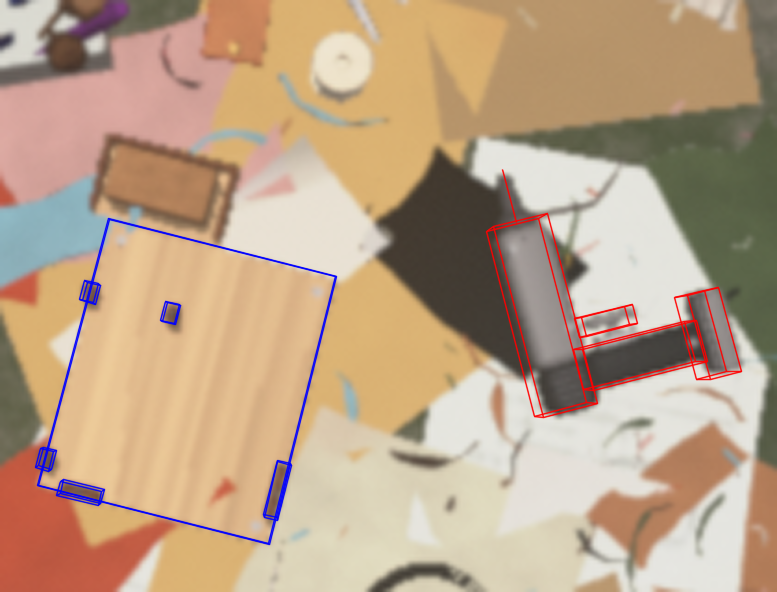

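View pics/ov_side.png

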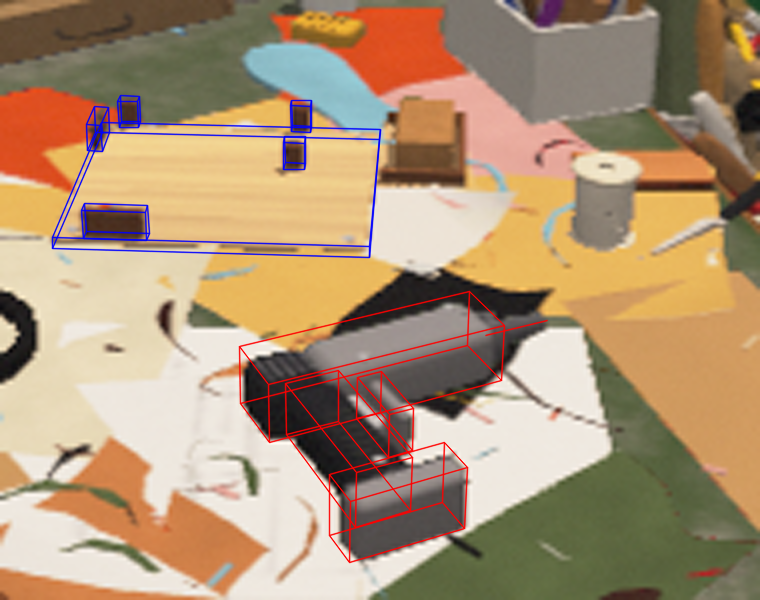

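```bash
cat >> h.py <<'E'
from scipy.spatial.transform import Rotation as Ro
def plan(tgt,yaw):
    s=env.state(); R=Ro.from_rotvec(s['eef_rot']).as_matrix(); d=R.T@(np.array(tgt)-s['eef_pos'])
    y=np.arctan2(R[1,1],R[0,1]); t=-np.degrees((yaw-y+np.pi/2)%np.pi-np.pi/2)
    print('pos',s['eef_pos'].round(1),'yaw',round(y,4),'delta tool mm',d.round(1),'turn deg',round(t,2),'t',s['clock'],'F',s['contact_force'].round(1),'w',round(s['width'],1),'j6',s['joint_pos'][5].round(2))
def wristcam(f):
    s=env.state(); c=snap('wrist',f); T=np.eye(4);T[:3,:3]=Ro.from_rotvec(s['eef_rot']).as_matrix();T[:3,3]=s['eef_pos']
    c['extrinsics']=np.linalg.inv(T@c['hand_eye']); np.savez('pics/'+f+'.npz',**c); return c
E
python3 - <<'E'
from h import *
rp=np.load('rp.npy'); rp[2]+=38*np.pi; np.save('rp',rp); dp=np.load('dp.npy'); print(rp,dp)
g=place(dp,[45,0,18])[0]; print(g); plan([g[0],g[1],230],dp[2]+np.pi/2)
E
```

```text
[ 4.38731039e+02  1.55939605e+02 -2.72194552e-01] [ 4.78990363e+02 -1.66454925e+02  2.19507218e-01]
[ 522.91058174 -156.65623401   18.        ]
pos [230.9 471.1 230.8] yaw 1.115 delta tool mm [-538.5 -435.2    1.3] turn deg -38.69 t 0.15 F [ 0.3 -0.3 -0.5] w 85.3 j6 1.57
```

step_arm(
  moves=[
    {"x":-0.045,"y":-0.036,"gripper":-1},
    {"x":-0.045,"y":-0.036,"gripper":-1},
    {"x":-0.045,"y":-0.036,"gripper":-1},
    {"x":-0.045,"y":-0.036,"gripper":-1},
    {"x":-0.045,"y":-0.036,"gripper":-1},
  ],
)

```text
schema error: expected keys gripper, x, y, z, turn
```

step_arm(
  moves=[
    {"x":-0.045,"y":-0.036,"gripper":-1},
    {"x":-0.045,"y":-0.036,"gripper":-1},
    {"x":-0.045,"y":-0.036,"gripper":-1},
    {"x":-0.045,"y":-0.036,"gripper":-1},
    {"x":-0.045,"y":-0.036,"gripper":-1},
  ],
)

```text
schema error: expected keys gripper, x, y, z, turn
```

step_arm(
  moves=[
    {"x":-0.045,"y":-0.036,"gripper":-1},
    {"x":-0.044,"y":-0.039,"turn":-9.7,"gripper":-1},
    {"turn":-9.7,"gripper":-1},
    {"turn":-9.7,"gripper":-1},
    {"turn":-9.6,"gripper":-1},
  ],
)

```text
schema error: expected keys gripper, x, y, z, turn
```

step_arm(
  moves=[
    {"gripper":-1},
  ],
)

```text
schema error: expected keys gripper, x, y, z, turn
```

Run:
```python
from h import *
dp=np.load('dp.npy');g=place(dp,[45,0,18])[0]; plan([g[0],g[1],5],dp[2]+np.pi/2)
c=wristcam('w2'); im=c['pixels'][:,:,::-1].copy(); draw(im,c,dp,DUST,(0,0,255),0,1); cv2.imwrite('pics/w2o.png',im)
```

```text
pos [230.9 471.1 230.8] yaw 1.115 delta tool mm [-538.5 -434.9  226.3] turn deg -38.69 t 0.15 F [ 0.3 -0.3 -0.5] w 85.3 j6 1.57
```

View pics/w2o.png

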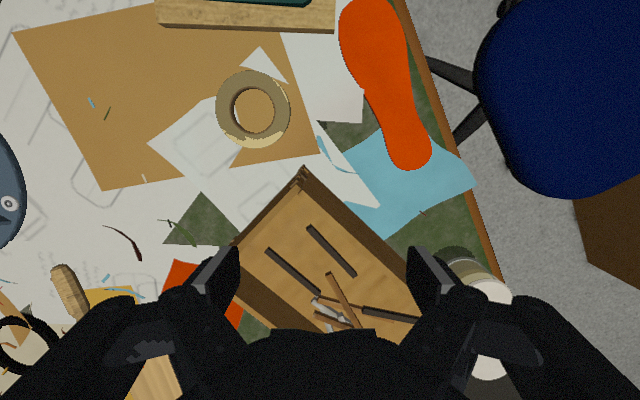

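All keys are required in each row; nothing moved.

step_arm(
  moves=[
    {"x":-0.045,"y":-0.036,"z":0,"turn":0,"gripper":-1},
    {"x":-0.045,"y":-0.036,"z":0,"turn":0,"gripper":-1},
    {"x":-0.045,"y":-0.036,"z":0,"turn":0,"gripper":-1},
    {"x":-0.045,"y":-0.036,"z":0,"turn":0,"gripper":-1},
    {"x":-0.045,"y":-0.036,"z":0,"turn":0,"gripper":-1},
  ],
)

```text
clock: 0.82
eef_pos: [354.3, 209.1, 231.4]
eef_rot: [0.709, 3.06, 0.0]
contact_force: [0.5, 0.2, -0.1]
width: 85.6
```

step_arm(
  moves=[
    {"x":-0.045,"y":-0.036,"z":0,"turn":0,"gripper":-1},
    {"x":-0.045,"y":-0.036,"z":0,"turn":0,"gripper":-1},
    {"x":-0.045,"y":-0.036,"z":0,"turn":0,"gripper":-1},
    {"x":-0.045,"y":-0.036,"z":0,"turn":0,"gripper":-1},
    {"x":-0.045,"y":-0.036,"z":0,"turn":0,"gripper":-1},
  ],
)

```text
clock: 1.45
eef_pos: [477.2, -51.9, 231.4]
eef_rot: [0.71, 3.06, 0.0]
contact_force: [0.1, 1.0, -0.3]
width: 85.1
```

step_arm(
  moves=[
    {"x":-0.045,"y":-0.036,"z":0,"turn":0,"gripper":-1},
    {"x":-0.044,"y":-0.039,"z":0,"turn":0,"gripper":-1},
    {"x":0,"y":0,"z":0,"turn":-9.7,"gripper":-1},
    {"x":0,"y":0,"z":0,"turn":-9.7,"gripper":-1},
    {"x":0,"y":0,"z":0,"turn":-9.7,"gripper":-1},
  ],
)

```text
clock: 2.08
eef_pos: [523.4, -156.8, 231.0]
eef_rot: [0.09, -3.14, -0.0]
contact_force: [-0.6, -0.2, 0.0]
width: 85.6
```

step_arm(
  moves=[
    {"x":0,"y":0,"z":0,"turn":-9.6,"gripper":-1},
    {"x":0,"y":0,"z":0,"turn":0,"gripper":-1},
  ],
)

```text
clock: 2.33
eef_pos: [523.5, -156.5, 231.1]
eef_rot: [0.343, -3.122, -0.0]
contact_force: [-0.4, -0.1, -0.7]
width: 85.4
```

Run:
```python
from h import *
dp=np.load('dp.npy');g=place(dp,[45,0,18])[0]; plan([g[0],g[1],5],dp[2]+np.pi/2)
c=wristcam('w3'); im=c['pixels'][:,:,::-1].copy(); draw(im,c,dp,DUST,(0,0,255),0,1); cv2.imwrite('pics/w3o.png',im)
```

```text
pos [ 523.5 -156.5  231.1] yaw 1.7893 delta tool mm [ 5.000e-01 -1.000e-01  2.261e+02] turn deg -0.06 t 2.325 F [-0.4 -0.1 -0.7] w 85.4 j6 -0.51
```

View pics/w3o.png

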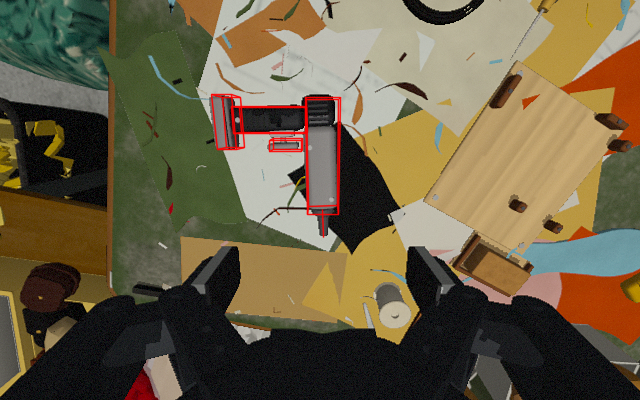

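```bash
cat > z.py <<'E'
from h import *
import sys
def zoom(f,x0,y0,w,h,k,which,out,dpf='dp.npy',dz=0):
    c=load(f); im=cv2.resize(c['pixels'][y0:y0+h,x0:x0+w,::-1],None,fx=k,fy=k,interpolation=cv2.INTER_CUBIC).copy()
    if 'r' in which: draw(im,c,np.load('rp.npy'),REST,(255,0,0),0,k,(x0,y0))
    if 'd' in which: draw(im,c,np.load(dpf),DUST,(0,0,255),dz,k,(x0,y0))
    cv2.imwrite('pics/'+out+'.png',im)
E
python3 - <<'E'
from z import *
zoom('w3',200,80,160,170,3.5,'d','w3d'); zoom('w3',410,40,230,270,2.2,'r','w3r')
E
```

```text
(no output)
```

View pics/w3d.png

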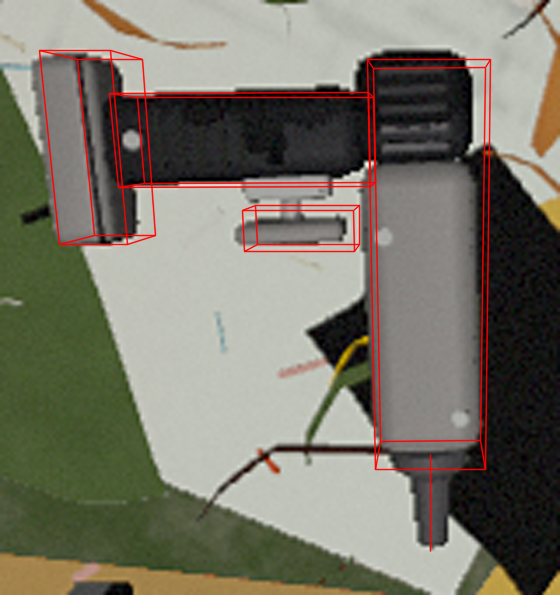

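View pics/w3r.png

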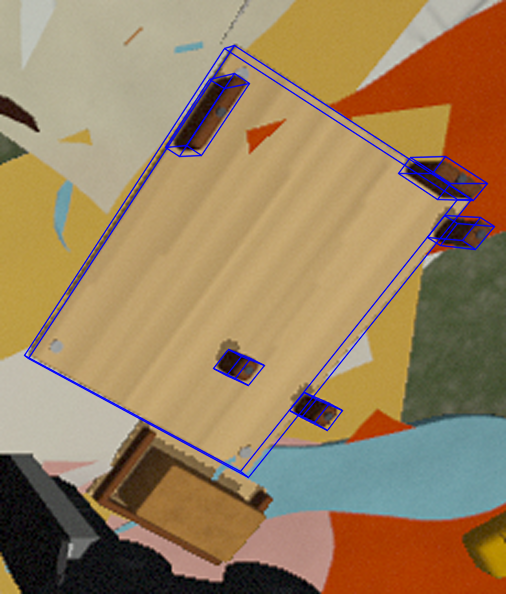

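step_arm(
  moves=[
    {"x":0.0015,"y":-0.001,"z":0.06,"turn":0,"gripper":-1},
    {"x":0,"y":0,"z":0.06,"turn":0,"gripper":-1},
    {"x":0,"y":0,"z":0.05,"turn":0,"gripper":-1},
    {"x":0,"y":0,"z":0.035,"turn":0,"gripper":-1},
    {"x":0,"y":0,"z":0.018,"turn":0,"gripper":-1},
  ],
)

```text
clock: 3.0
eef_pos: [521.1, -157.4, 6.2]
eef_rot: [0.338, -3.121, -0.002]
contact_force: [0.5, -0.6, -0.4]
width: 85.5
```

Run:
```python
from h import *
dp=np.load('dp.npy');g=place(dp,[43.5,-1,18])[0]; plan([g[0],g[1],5],dp[2]+np.pi/2)
c=wristcam('w4'); snap('side','s4')
im=cv2.imread('pics/s4.png'); cv2.imwrite('pics/s4z.png',cv2.resize(im[180:330,230:420],None,fx=4,fy=4))
```

```text
pos [ 521.1 -157.4    6.2] yaw 1.7864 delta tool mm [-0.4 -0.7  1.2] turn deg -0.23 t 3.0 F [ 0.5 -0.6 -0.4] w 85.5 j6 -0.51
```

View pics/w4.png

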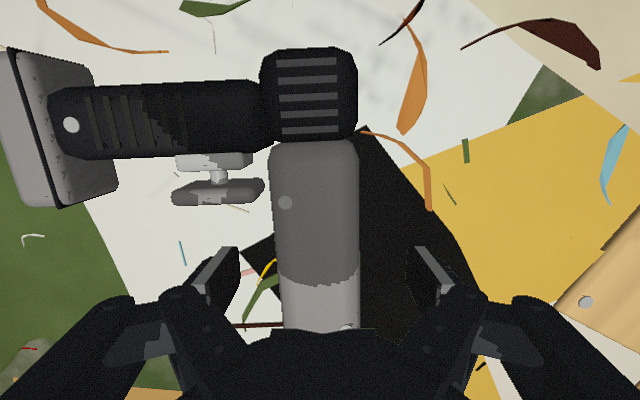

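View pics/s4z.png

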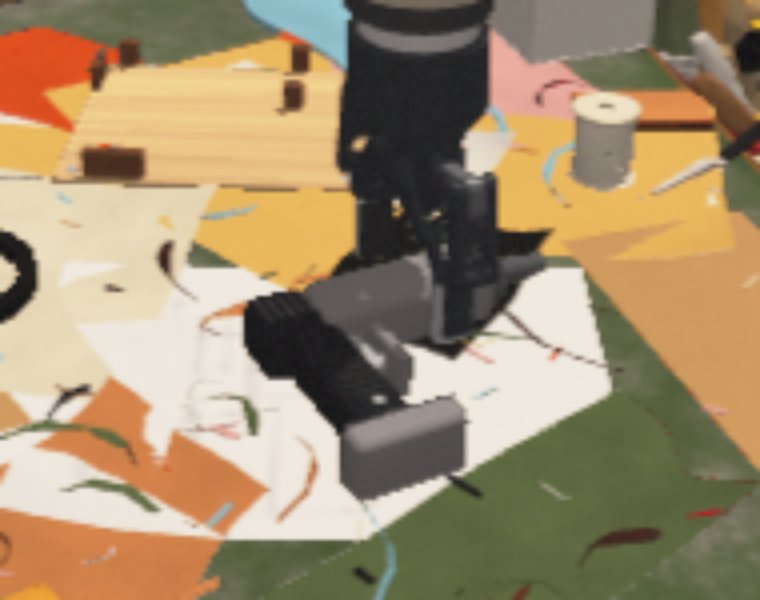

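step_arm(
  force=60,
  moves=[
    {"x":0,"y":0,"z":0.002,"turn":0,"gripper":-0.3},
    {"x":0,"y":0,"z":0,"turn":0,"gripper":1},
    {"x":0,"y":0,"z":0,"turn":0,"gripper":1},
    {"x":0,"y":0,"z":0,"turn":0,"gripper":1},
    {"x":0,"y":0,"z":0,"turn":0,"gripper":1},
  ],
)

```text
clock: 3.72
eef_pos: [523.3, -158.3, 7.6]
eef_rot: [-0.343, 3.12, -0.002]
contact_force: [0.2, -0.3, 6.3]
width: 39.5
```

step_arm(
  moves=[
    {"x":0,"y":0,"z":0,"turn":0,"gripper":1},
    {"x":0,"y":0,"z":0,"turn":0,"gripper":1},
    {"x":0,"y":0,"z":0,"turn":0,"gripper":1},
  ],
)

```text
clock: 4.1
eef_pos: [523.3, -158.3, 7.7]
eef_rot: [-0.343, 3.121, -0.002]
contact_force: [-0.1, -1.3, 6.1]
width: 39.5
```

step_arm(
  moves=[
    {"x":0,"y":0,"z":-0.02,"turn":0,"gripper":1},
    {"x":0,"y":0,"z":-0.04,"turn":0,"gripper":1},
    {"x":0,"y":0,"z":-0.04,"turn":0,"gripper":1},
    {"x":0,"y":0,"z":0,"turn":0,"gripper":1},
  ],
)

```text
clock: 4.6
eef_pos: [524.1, -158.3, 109.2]
eef_rot: [-0.343, 3.118, -0.003]
contact_force: [0.6, -0.2, -6.2]
width: 39.1
```

Run:
```python
from h import *
rp=np.load('rp.npy');g=place(rp,[45,0,18])[0]; plan([g[0],g[1],100],rp[2]+np.pi/2)
wristcam('w5'); snap('side','s5'); snap('top','t5')
im=cv2.imread('pics/s5.png'); cv2.imwrite('pics/s5z.png',cv2.resize(im[150:300,230:420],None,fx=4,fy=4))
```

```text
pos [ 524.1 -158.3  109.2] yaw 1.7901 delta tool mm [-24.7 304.    8.5] turn deg 28.16 t 4.6 F [ 0.6 -0.2 -6.2] w 39.1 j6 -0.51
```

View pics/w5.png

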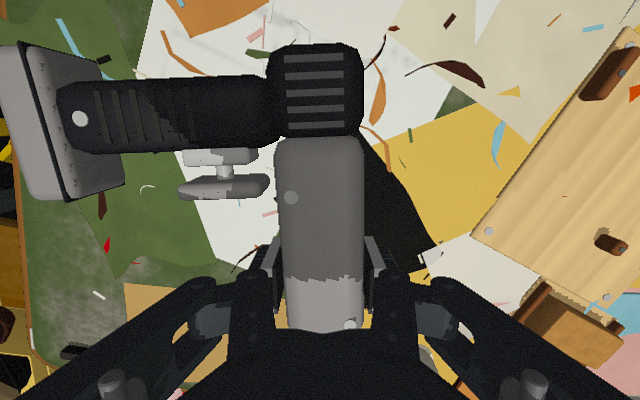

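View pics/s5z.png

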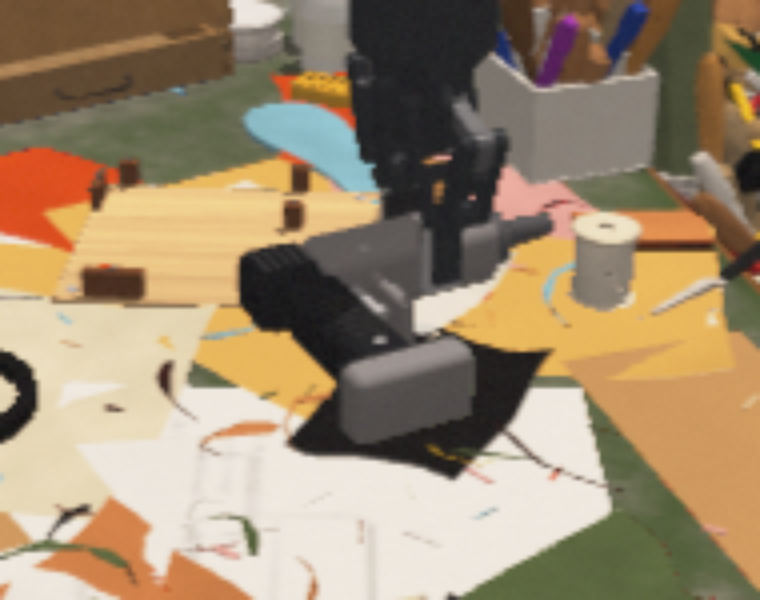

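Run:
```python
from h import *
dp=np.load('dp.npy');c,s=np.cos(dp[2]),np.sin(dp[2])
for a in ([523.3,-158.3],[524.1,-158.3]):
    v=np.array(a)-dp[:2]; print(c*v[0]+s*v[1],-s*v[0]+c*v[1])
yaw=1.7901-np.pi/2
for gx in (43,46):
    R=np.array([[np.cos(yaw),-np.sin(yaw)],[np.sin(yaw),np.cos(yaw)]])
    o=np.array([524.1,-158.3])-R@[gx,0]; p=[*o,yaw]; np.save('dg%d'%gx,p)
from z import *
c=load('w5'); k=1.25; im=cv2.resize(c['pixels'][:,:,::-1],None,fx=k,fy=k).copy()
for gx,col in ((43,(0,0,255)),(46,(0,255,0))): draw(im,c,np.load('dg%d.npy'%gx),DUST,col,101.5,k)
cv2.imwrite('pics/w5o.png',im)
c=load('t5');k=4; im=cv2.resize(c['pixels'][160:270,330:460,::-1],None,fx=k,fy=k,interpolation=cv2.INTER_CUBIC).copy()
for gx,col in ((43,(0,0,255)),(46,(0,255,0))): draw(im,c,np.load('dg%d.npy'%gx),DUST,col,101.5,k,(330,160))
cv2.imwrite('pics/t5o.png',im)
```

```text
45.0221462234514 -1.6891189309309667
45.80295011983738 -1.8633178843968015
```

View pics/w5o.png

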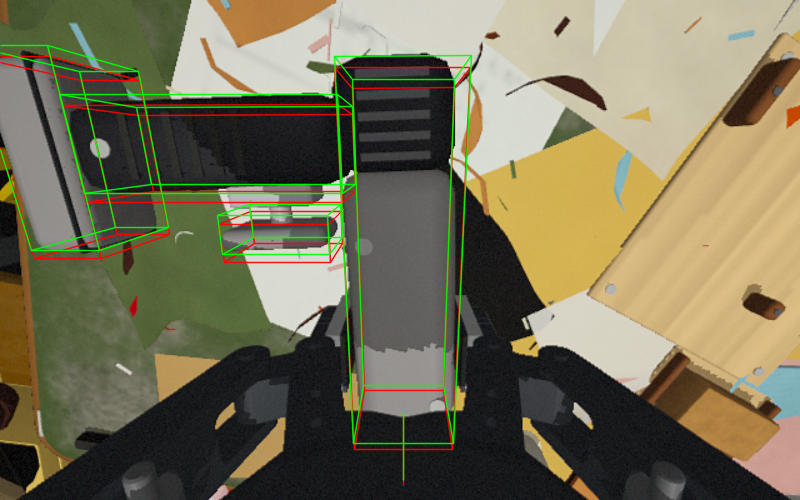

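View pics/t5o.png

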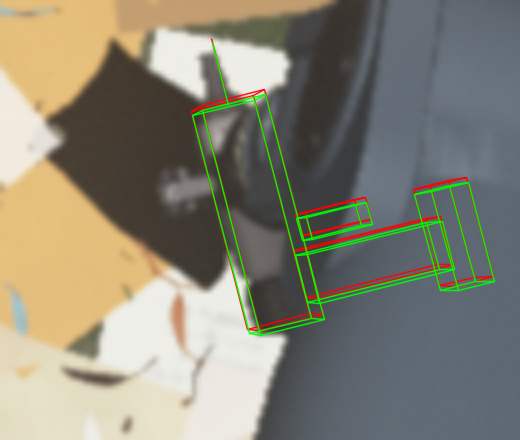

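Run:
```python
from h import *
rp=np.load('rp.npy');g=place(rp,[45.5,0,18])[0]; print(g);plan([g[0],g[1],109],rp[2]+np.pi/2)
```

```text
[482.55587552 143.70711985  18.        ]
pos [ 521.4 -157.5  105.1] yaw 1.7903 delta tool mm [-27.6 302.4  -3.6] turn deg 28.17 t 4.75 F [-0.4  0.5 -5.5] w 39.3 j6 -0.51
```

step_arm(
  moves=[
    {"x":-0.0055,"y":0.045,"z":0,"turn":0,"gripper":1},
    {"x":-0.0055,"y":0.06,"z":0,"turn":0,"gripper":1},
    {"x":-0.0055,"y":0.06,"z":0,"turn":0,"gripper":1},
    {"x":-0.0055,"y":0.06,"z":0,"turn":0,"gripper":1},
    {"x":-0.0055,"y":0.05,"z":0,"turn":0,"gripper":1},
  ],
)

```text
clock: 5.38
eef_pos: [487.6, 118.4, 104.7]
eef_rot: [0.345, -3.12, 0.0]
contact_force: [1.4, -1.2, -5.2]
width: 39.4
```

step_arm(
  moves=[
    {"x":0,"y":0.0275,"z":0,"turn":0,"gripper":1},
    {"x":0,"y":0,"z":0,"turn":9.4,"gripper":1},
    {"x":0,"y":0,"z":0,"turn":9.4,"gripper":1},
    {"x":0,"y":0,"z":0,"turn":9.4,"gripper":1},
    {"x":0,"y":0,"z":0,"turn":0,"gripper":1},
  ],
)

```text
clock: 6.0
eef_pos: [482.3, 143.2, 104.8]
eef_rot: [-0.425, -3.11, 0.002]
contact_force: [-0.5, -1.0, -5.0]
width: 39.1
```

step_arm(
  moves=[
    {"x":0,"y":0,"z":0.03,"turn":0,"gripper":1},
    {"x":0,"y":0,"z":0,"turn":0,"gripper":1},
    {"x":0,"y":0,"z":0,"turn":0,"gripper":1},
  ],
)

```text
clock: 6.38
eef_pos: [483.2, 143.3, 76.5]
eef_rot: [-0.424, -3.112, 0.001]
contact_force: [0.0, 1.1, -4.8]
width: 39.2
```

Run:
```python
from h import *
rp=np.load('rp.npy');g=place(rp,[45.5,0,18])[0]; plan([g[0],g[1],16],rp[2]+np.pi/2)
c=wristcam('w6')
s=env.state(); R=Ro.from_rotvec(s['eef_rot']).as_matrix(); yaw=np.arctan2(R[1,1],R[0,1])-np.pi/2
P=s['eef_pos']; p=[P[0]-46.5*np.cos(yaw),P[1]-46.5*np.sin(yaw),yaw]; print(p,rp)
k=1.25; im=cv2.resize(c['pixels'][:,:,::-1],None,fx=k,fy=k).copy()
draw(im,c,p,DUST,(0,255,0),P[2]-7.7,k);draw(im,c,rp,REST,(255,0,0),0,k);cv2.imwrite('pics/w6o.png',im)
c=snap('side','s6');k=4; o=(230,150); im=cv2.resize(c['pixels'][150:290,230:420,::-1],None,fx=k,fy=k).copy()
draw(im,c,p,DUST,(0,255,0),P[2]-7.7,k,o);draw(im,c,rp,REST,(255,0,0),0,k,o);cv2.imwrite('pics/s6o.png',im)
```

```text
pos [483.2 143.3  76.5] yaw 1.2998 delta tool mm [ 0.7  0.2 60.5] turn deg 0.07 t 6.375 F [ 0.   1.1 -4.8] w 39.2 j6 0.56
[np.float64(438.7648873324895), np.float64(155.94254053410802), np.float64(-0.271314432083011)] [ 4.38731039e+02  1.55939605e+02 -2.72194552e-01]
```

View pics/w6o.png

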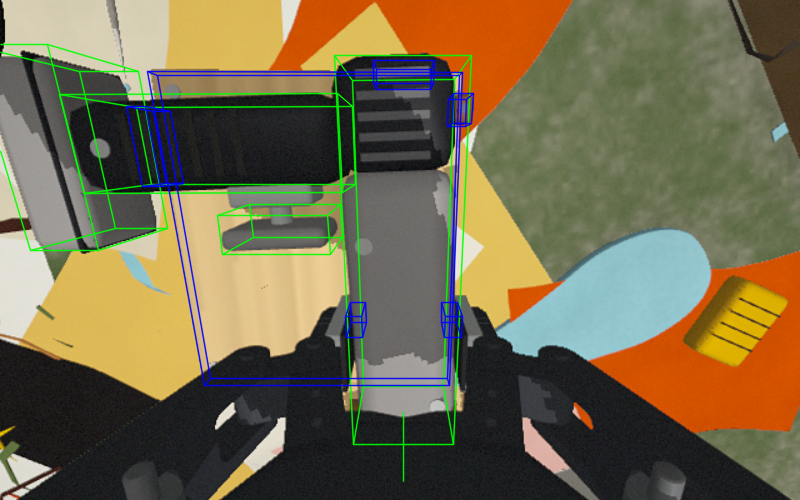

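View pics/s6o.png

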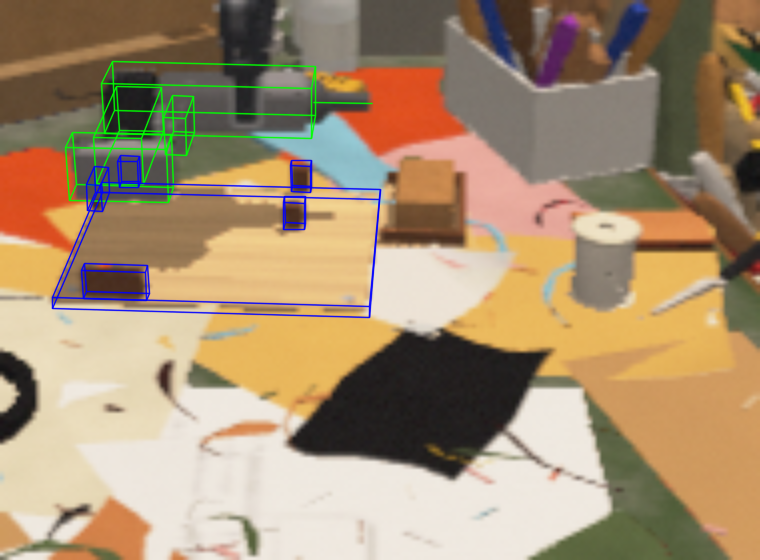

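step_arm(
  moves=[
    {"x":0,"y":0,"z":0.025,"turn":0,"gripper":1},
    {"x":0,"y":0,"z":0.015,"turn":0,"gripper":1},
    {"x":0,"y":0,"z":0.008,"turn":0,"gripper":1},
    {"x":0,"y":0,"z":0,"turn":0,"gripper":1},
  ],
)

```text
clock: 6.98
eef_pos: [483.3, 143.4, 28.4]
eef_rot: [-0.426, -3.112, 0.0]
contact_force: [-0.6, 1.1, -4.9]
width: 39.5
```

Run:
```python
from h import *
rp=np.load('rp.npy');g=place(rp,[45.5,0,18])[0]; plan([g[0],g[1],16],rp[2]+np.pi/2)
c=wristcam('w7')
c=snap('side','s7');k=4; im=cv2.resize(c['pixels'][150:290,230:420,::-1],None,fx=k,fy=k); cv2.imwrite('pics/s7z.png',im)
```

```text
pos [483.3 143.4  28.4] yaw 1.2985 delta tool mm [ 0.8  0.1 12.4] turn deg -0.0 t 6.975 F [-0.6  1.1 -4.9] w 39.5 j6 0.56
```

View pics/w7.png

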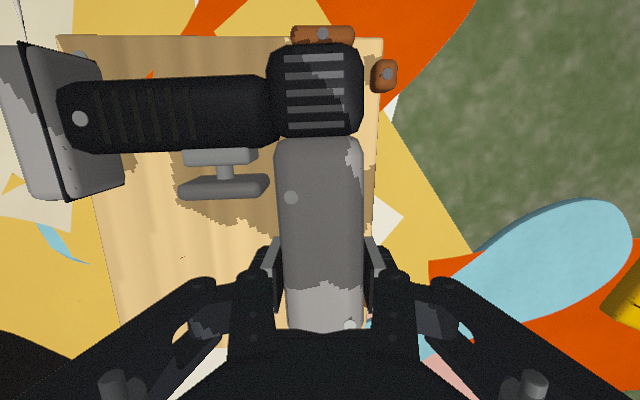

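View pics/s7z.png

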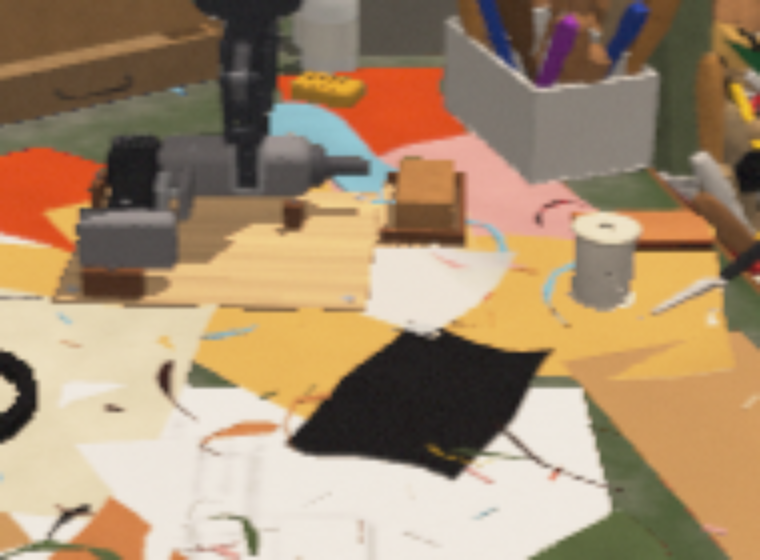

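step_arm(
  moves=[
    {"x":0,"y":0,"z":0.006,"turn":0,"gripper":1},
    {"x":0,"y":0,"z":0.004,"turn":0,"gripper":1},
    {"x":0,"y":0,"z":0,"turn":0,"gripper":1},
  ],
)

```text
clock: 7.45
eef_pos: [482.9, 143.3, 18.0]
eef_rot: [-0.427, -3.112, 0.001]
contact_force: [-0.6, 0.4, -5.4]
width: 38.9
```

step_arm(
  moves=[
    {"x":0,"y":0,"z":0.002,"turn":0,"gripper":1},
    {"x":0,"y":0,"z":0,"turn":0,"gripper":1},
  ],
)

```text
clock: 7.7
eef_pos: [483.2, 143.4, 16.2]
eef_rot: [-0.427, -3.112, 0.0]
contact_force: [-0.6, -0.3, -6.5]
width: 39.2
```

step_arm(
  moves=[
    {"x":0,"y":0,"z":0.0015,"turn":0,"gripper":1},
    {"x":0,"y":0,"z":0,"turn":0,"gripper":1},
  ],
)

```text
clock: 7.95
eef_pos: [483.3, 143.4, 15.7]
eef_rot: [0.427, 3.112, 0.0]
contact_force: [-3.2, -0.4, 7.4]
width: 39.4
```

step_arm(
  moves=[
    {"x":0,"y":0,"z":-0.0005,"turn":0,"gripper":0.2},
    {"x":0,"y":0,"z":0,"turn":0,"gripper":-0.3},
    {"x":0,"y":0,"z":0,"turn":0,"gripper":-1},
    {"x":0,"y":0,"z":0,"turn":0,"gripper":-1},
    {"x":0,"y":0,"z":0,"turn":0,"gripper":-1},
  ],
)

```text
clock: 8.57
eef_pos: [483.3, 143.5, 15.3]
eef_rot: [0.427, 3.112, -0.0]
contact_force: [0.2, 0.3, -0.3]
width: 85.1
```

step_arm(
  moves=[
    {"x":0,"y":0,"z":-0.02,"turn":0,"gripper":-1},
    {"x":0,"y":0,"z":-0.04,"turn":0,"gripper":-1},
    {"x":0,"y":0,"z":-0.06,"turn":0,"gripper":-1},
    {"x":0,"y":0,"z":-0.03,"turn":0,"gripper":-1},
    {"x":0,"y":0,"z":0,"turn":0,"gripper":-1},
  ],
)

```text
clock: 9.2
eef_pos: [484.7, 143.8, 167.7]
eef_rot: [0.426, 3.108, 0.003]
contact_force: [-0.4, 0.7, -1.0]
width: 85.5
```

step_arm(
  moves=[
    {"x":-0.04,"y":0,"z":-0.03,"turn":0,"gripper":-1},
    {"x":0,"y":0,"z":0,"turn":0,"gripper":-1},
    {"x":0,"y":0,"z":0,"turn":0,"gripper":-1},
  ],
)

```text
clock: 9.57
eef_pos: [521.0, 132.4, 193.8]
eef_rot: [-0.427, -3.11, 0.001]
contact_force: [-0.7, -0.4, -0.8]
width: 85.7
```

```bash
cat > ov.py <<'E'
from h import *
import sys
n=sys.argv[1]
rp=np.load('rp.npy');plan([*place(rp,[-21,-45,18])[0][:2],100],rp[2])
k=1.25;c=wristcam('w'+n); im=cv2.resize(c['pixels'][:,:,::-1],None,fx=k,fy=k).copy(); cv2.imwrite('pics/w%sr.png'%n,im)
draw(im,c,rp,DUST,(0,255,0),8,k);draw(im,c,rp,REST,(255,0,0),0,k);cv2.imwrite('pics/w%so.png'%n,im)
c=snap('side','s'+n);k=4; o=(230,150); im=cv2.resize(c['pixels'][150:290,230:420,::-1],None,fx=k,fy=k,interpolation=cv2.INTER_CUBIC).copy()
draw(im,c,rp,DUST,(0,255,0),8,k,o);cv2.imwrite('pics/s%so.png'%n,im)
E
python3 ov.py 8
```

```text
pos [521.  132.4 193.8] yaw 1.2979 delta tool mm [106.3 -44.4  94.1] turn deg 89.96 t 9.575 F [-0.7 -0.4 -0.8] w 85.7 j6 0.52
```

View pics/w8o.png

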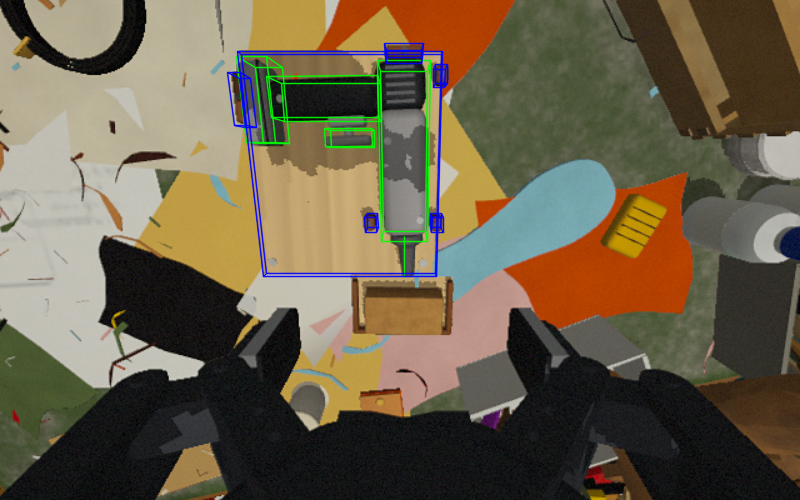

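View pics/s8o.png

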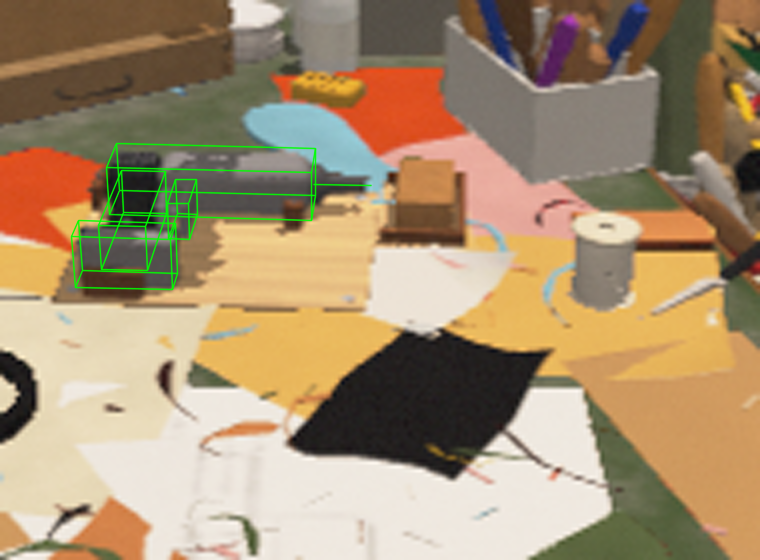

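Run:
```python
from h import *
c=load('w8');k=4;x0,y0=180,30
im=cv2.resize(c['pixels'][y0:y0+150,x0:x0+190,::-1],None,fx=k,fy=k,interpolation=cv2.INTER_CUBIC);cv2.imwrite('pics/w8z.png',im)
```

```text
(no output)
```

View pics/w8z.png

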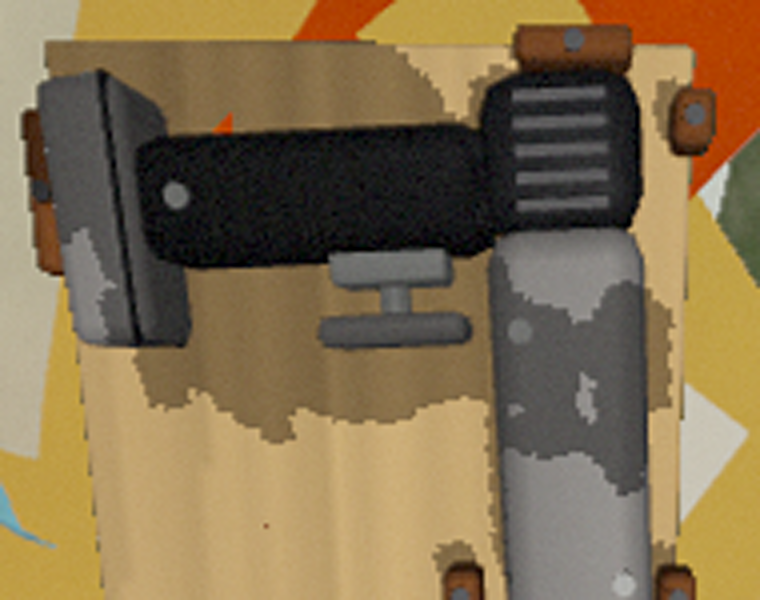

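Run:
```python
from h import *
s=load('s5'); p=np.load('dg46.npy')
im=cv2.resize(s['pixels'][190:240,310:370,::-1],None,fx=12,fy=12,interpolation=cv2.INTER_CUBIC).copy()
for yy,col in ((-20,(0,0,255)),(-32,(0,255,0))):
  for dz in (-8,0,8):
    q=(proj(s,place(p,[[35,yy,0],[57,yy,0]])+[0,0,105.1+dz])-[310,190]+.5)*12; print(yy,dz,q.round())
    cv2.line(im,tuple(int(a) for a in q[0]),tuple(int(a) for a in q[1]),col,1)
cv2.imwrite('pics/s5f.png',im)
```

```text
-20 -8 [[296. 447.]
 [409. 422.]]
-20 0 [[297. 406.]
 [410. 381.]]
-20 8 [[298. 365.]
 [411. 340.]]
-32 -8 [[328. 478.]
 [442. 452.]]
-32 0 [[329. 437.]
 [443. 411.]]
-32 8 [[331. 396.]
 [445. 370.]]
```

View pics/s5f.png

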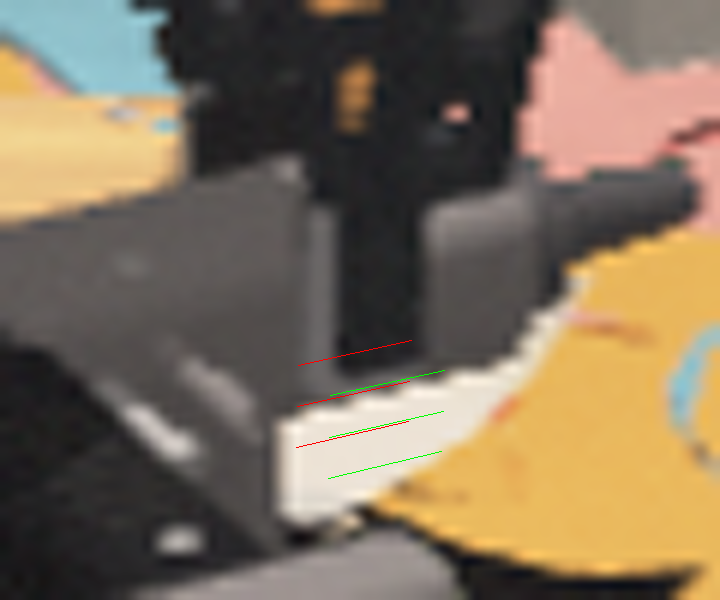

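step_arm(
  moves=[
    {"x":0.054,"y":-0.022,"z":0,"turn":0,"gripper":-1},
    {"x":0.0535,"y":-0.0225,"z":0,"turn":0,"gripper":-1},
    {"x":0,"y":0,"z":0,"turn":10,"gripper":-1},
    {"x":0,"y":0,"z":0,"turn":10,"gripper":-1},
    {"x":0,"y":0,"z":0,"turn":10,"gripper":-1},
  ],
)

```text
clock: 10.3
eef_pos: [405.1, 118.8, 194.8]
eef_rot: [-1.225, -2.892, 0.001]
contact_force: [-0.1, -0.1, -0.1]
width: 85.2
```

step_arm(
  moves=[
    {"x":0,"y":0,"z":0,"turn":10,"gripper":-1},
    {"x":0,"y":0,"z":0,"turn":10,"gripper":-1},
    {"x":0,"y":0,"z":0,"turn":10,"gripper":-1},
    {"x":0,"y":0,"z":0,"turn":10,"gripper":-1},
    {"x":0,"y":0,"z":0,"turn":10,"gripper":-1},
  ],
)

```text
clock: 10.92
eef_pos: [405.3, 118.8, 194.6]
eef_rot: [-2.333, -2.103, 0.002]
contact_force: [0.8, 0.5, -0.4]
width: 85.5
```

step_arm(
  moves=[
    {"x":0,"y":0,"z":0,"turn":10,"gripper":-1},
    {"x":0,"y":0,"z":0.05,"turn":0,"gripper":-1},
    {"x":0,"y":0,"z":0.04,"turn":0,"gripper":-1},
    {"x":0,"y":0,"z":0,"turn":0,"gripper":-1},
    {"x":0,"y":0,"z":0,"turn":0,"gripper":-1},
  ],
)

```text
clock: 11.55
eef_pos: [406.5, 119.0, 106.3]
eef_rot: [2.502, 1.899, 0.001]
contact_force: [0.1, 0.4, 0.5]
width: 85.6
```

```bash
python3 ov.py 9
python3 - <<'E'
from h import *
rp=np.load('rp.npy');plan([*place(rp,[-22.5,-45,18])[0][:2],8],rp[2])
E
```

```text
pos [406.5 119.  106.3] yaw -0.2722 delta tool mm [-0.7  0.1  6.3] turn deg -0.0 t 11.55 F [0.1 0.4 0.5] w 85.6 j6 2.13
pos [407.2 119.1 106.8] yaw -0.2724 delta tool mm [-1.2 -2.2 98.8] turn deg -0.01 t 11.65 F [ 0.3 -0.4  0.3] w 85.4 j6 2.13
```

View pics/w9r.png

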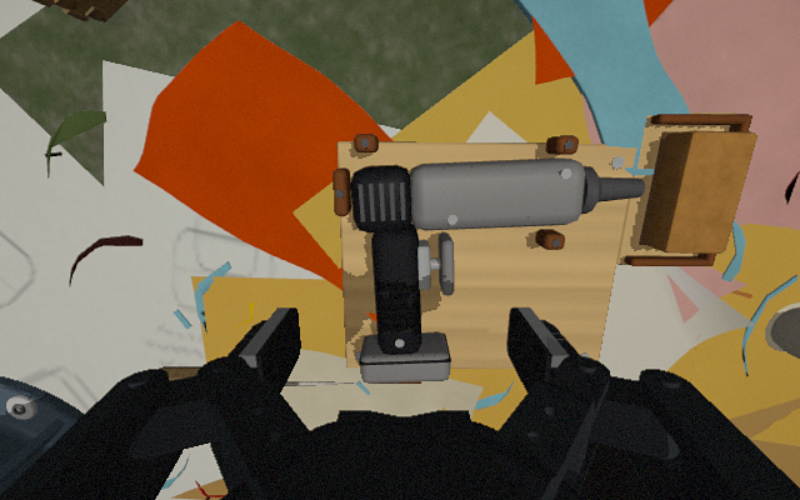

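View pics/w9o.png

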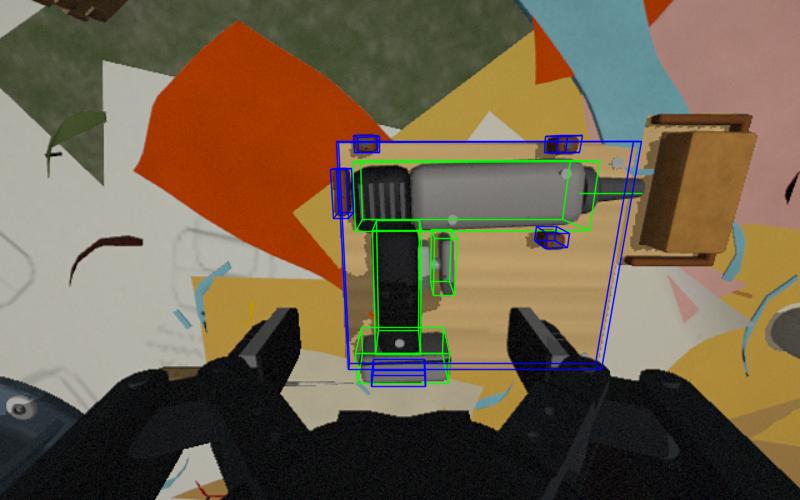

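step_arm(
  force=40,
  moves=[
    {"x":-0.001,"y":-0.0015,"z":0.04,"turn":0,"gripper":-1},
    {"x":0,"y":0,"z":0.03,"turn":0,"gripper":-1},
    {"x":0,"y":0,"z":0.02,"turn":0,"gripper":-1},
    {"x":0,"y":0,"z":0.008,"turn":0,"gripper":-1},
    {"x":0,"y":0,"z":0,"turn":0,"gripper":-1},
  ],
)

```text
clock: 12.28
eef_pos: [405.0, 118.3, 7.8]
eef_rot: [2.502, 1.899, 0.001]
contact_force: [-0.7, 0.1, -0.4]
width: 85.2
```

```bash
python3 ov.py 10
python3 - <<'E'
from h import *
rp=np.load('rp.npy');plan([*place(rp,[-21.5,-45,18])[0][:2],8],rp[2])
E
```

```text
pos [405.  118.3   7.8] yaw -0.2726 delta tool mm [  0.3   1.4 -92.2] turn deg -0.02 t 12.275 F [-0.7  0.1 -0.4] w 85.2 j6 2.13
pos [405.3 118.4   8.2] yaw -0.2725 delta tool mm [0.1 0.6 0.2] turn deg -0.02 t 12.375 F [-0.3  0.1  0.4] w 85.4 j6 2.13
```

View pics/w10r.png

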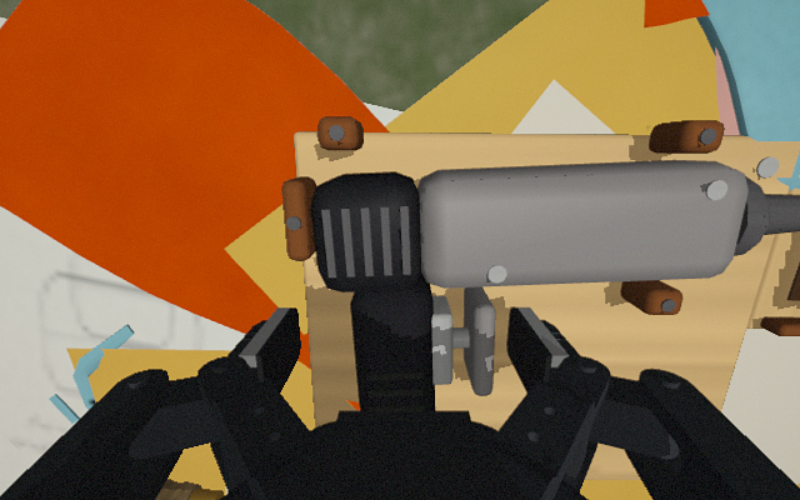

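View pics/s10o.png

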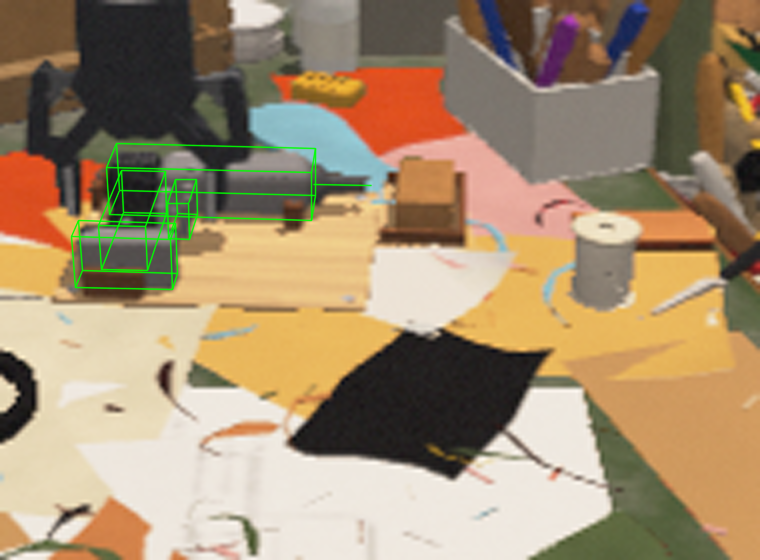

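step_arm(
  force=40,
  moves=[
    {"x":0,"y":0,"z":0,"turn":0,"gripper":-0.3},
    {"x":0,"y":0,"z":0,"turn":0,"gripper":-0.2},
    {"x":0,"y":0,"z":0,"turn":0,"gripper":0},
    {"x":0,"y":0,"z":0,"turn":0,"gripper":0.2},
  ],
)

```text
clock: 12.88
eef_pos: [404.1, 118.8, 8.1]
eef_rot: [-2.5, -1.9, -0.001]
contact_force: [-6.3, 4.2, 16.8]
width: 37.5
```

step_arm(
  moves=[
    {"x":0,"y":0,"z":0,"turn":0,"gripper":1},
    {"x":0,"y":0,"z":0,"turn":0,"gripper":1},
    {"x":0,"y":0,"z":0,"turn":0,"gripper":1},
  ],
)

```text
clock: 13.25
eef_pos: [404.1, 118.8, 8.1]
eef_rot: [-2.5, -1.9, -0.001]
contact_force: [-5.9, 2.3, 16.0]
width: 37.8
```

```bash
python3 ov.py 11
```

```text
pos [404.1 118.8   8.1] yaw -0.2713 delta tool mm [  0.2   2.3 -91.9] turn deg 0.05 t 13.25 F [-5.9  2.3 16. ] w 37.8 j6 2.13
```

View pics/w11r.png

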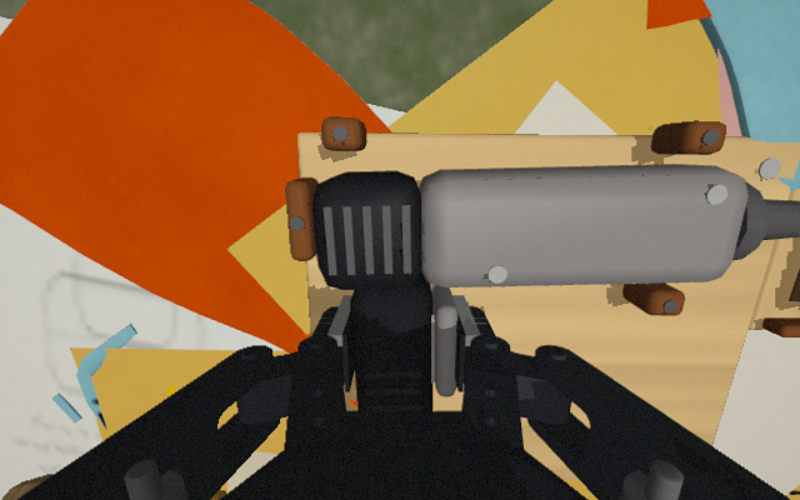

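step_arm(
  moves=[
    {"x":0,"y":0,"z":0,"turn":0,"gripper":1},
    {"x":0,"y":0,"z":0,"turn":0,"gripper":1},
    {"x":0,"y":0,"z":0,"turn":0,"gripper":1},
    {"x":0,"y":0,"z":0,"turn":0,"gripper":1},
  ],
)

```text
clock: 13.85
eef_pos: [404.1, 118.8, 8.1]
eef_rot: [-2.5, -1.9, -0.001]
contact_force: [-5.9, 2.9, 16.8]
width: 38.0
```

step_arm(
  moves=[
    {"x":0,"y":0,"z":0,"turn":0,"gripper":-0.1},
    {"x":0,"y":0,"z":0,"turn":0,"gripper":-0.4},
    {"x":0,"y":0,"z":0,"turn":0,"gripper":-1},
    {"x":0,"y":0,"z":0,"turn":0,"gripper":-1},
    {"x":0,"y":0,"z":0,"turn":0,"gripper":-1},
  ],
)

```text
clock: 14.48
eef_pos: [404.4, 118.1, 7.2]
eef_rot: [-2.503, -1.899, 0.001]
contact_force: [0.8, -0.8, -0.4]
width: 85.5
```

step_arm(
  moves=[
    {"x":0,"y":0,"z":-0.02,"turn":0,"gripper":-1},
    {"x":0,"y":0,"z":-0.04,"turn":0,"gripper":-1},
    {"x":0,"y":0,"z":-0.05,"turn":0,"gripper":-1},
    {"x":0,"y":0,"z":-0.03,"turn":0,"gripper":-1},
    {"x":0,"y":0,"z":0,"turn":0,"gripper":-1},
  ],
)

```text
clock: 15.1
eef_pos: [405.9, 118.6, 149.3]
eef_rot: [2.501, 1.898, 0.006]
contact_force: [0.9, 0.1, 0.1]
width: 85.6
```

```bash
python3 ov.py 12
python3 - <<'E'
from h import *
snap('top','t12')
E
```

```text
pos [405.9 118.6 149.3] yaw -0.2726 delta tool mm [-0.3  0.4 49.3] turn deg -0.02 t 15.1 F [0.9 0.1 0.1] w 85.6 j6 2.13
```

View pics/w12o.png

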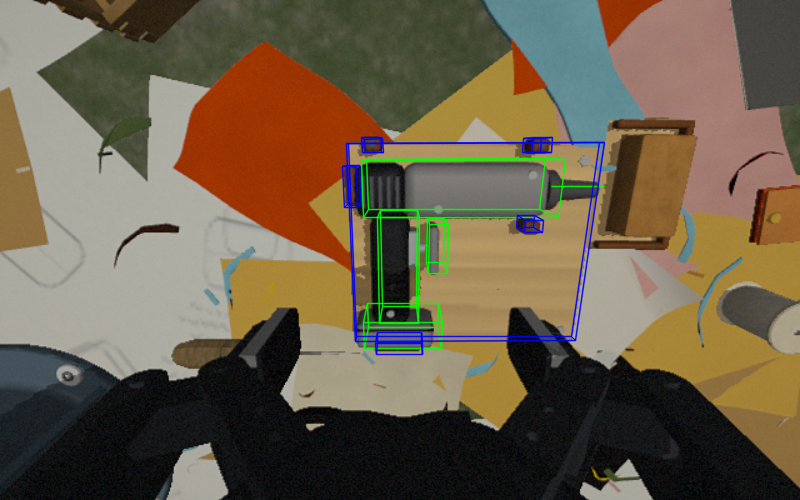

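View pics/s12o.png

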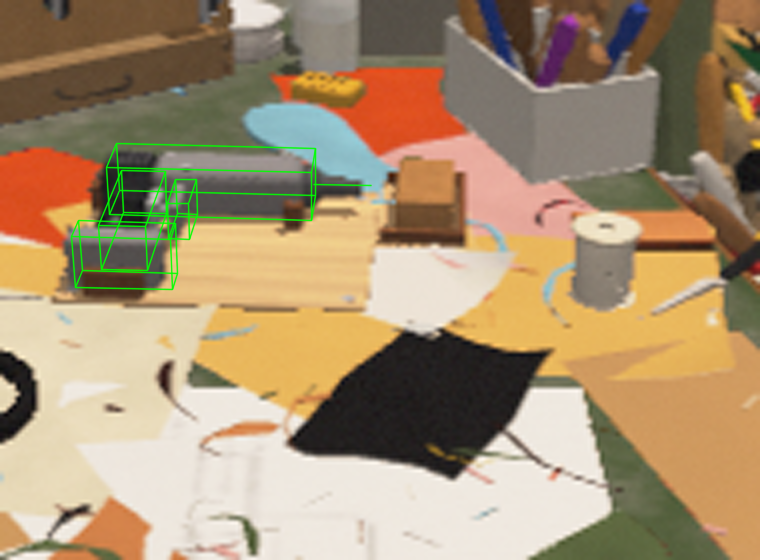

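View pics/w12r.png

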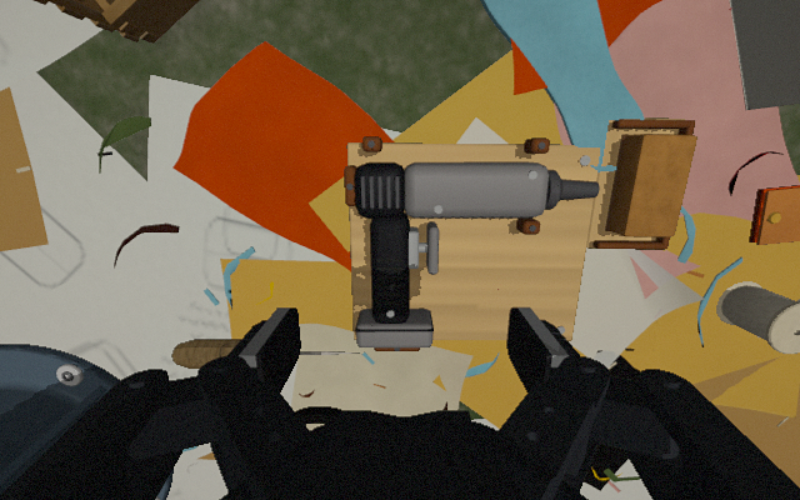

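step_arm(
  moves=[
    {"x":0,"y":0,"z":0,"turn":0,"gripper":-1},
    {"x":0,"y":0,"z":0,"turn":0,"gripper":-1},
    {"x":0,"y":0,"z":0,"turn":0,"gripper":-1},
  ],
)

```text
clock: 15.62
eef_pos: [404.4, 118.1, 146.9]
eef_rot: [-2.502, -1.899, 0.001]
contact_force: [0.3, 0.7, 0.6]
width: 85.4
```

```bash
python3 -c "
from plant import env
print(env.state()['clock'],env.job_done())"
```

```text
the job is handed in; nothing more can be done
15.625 None
```

I laid the duster flat in the rest with its nozzle pointing at the sanding block and let go. I then took it anew by handle and trigger, and the job was handed in at 15.6 s. I carried it by the barrel at 60 N, clear of the trigger.

- **Squeeze:** I used 40 N. The finger opening read 37.5–38.0 mm, which is the second stage fully in, from 12.9 s to 13.85 s. The trigger face was right up to the handle in the picture.
- **After release:** the last pictures show the trigger sprung back. The duster lies between its stops, with the nozzle toward the block.
- **Shift to the rear:** the trigger's spring pushed the duster back about 4–6 mm on release. It now sits at or close to the tail stop, within the rest's 6 mm play, so the nozzle tip is that much short of its nominal point.
- **Other objects:** the sanding block, spool and wax block look untouched in the pictures. I checked them by eye only and did not measure their positions.

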